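Knock a stuck printing stamp up out of its engraving nest

ROBOT

A 6-joint arm with a two-finger parallel gripper is mounted at the origin on the work surface; the furniture and walls round the work are solid. World frame = base frame: x ahead of the robot, y to its left, z up, the work surface at z = 0. Lengths are in m, angles in rad, forces in N, time in s.
With the tool pointing down it reaches from about 0.4 to 0.825 m from the base axis. Payload 7 kg.
Tool frame: the origin (TCP) lies midway between the tips of the shut fingers; the grasp point (between the pads) lies arm.hold_point_z behind it (arm.hold_point_z is the distance from the TCP to the grasp point, in m); z points along the fingers, y is the line along which they close (so a half turn about z gives the same grasp; the last joint's range is limited). The gripper opens to 88 mm and grips with 3 to 60 N. Pads are 19 mm wide; open, the fingers measure 130 mm over their backs; the gripper's body (78 mm by 193 mm) begins 47 mm behind the grasp point.
Start: joints at [1.397, 0.359, 0.012, 0, -1.224, -0.288], TCP at [0.301, 0.604, 0.227] pointing down, gripper open.
Joint ranges: [-3.07, 3.07], [-1.43, 2.12], [-1.02, 1.25], [-3.03, 1.67], [-3.05, -0], [-3.03, 3.03]. Speed limits (rad/s): [2.39, 2.39, 3.01, 3.14, 3.14, 3.14].

INTERFACE

Orientations are given as [roll, pitch, yaw] about the fixed x, y, z axes, in that order (R = Rz(yaw) Ry(pitch) Rx(roll)).
In Python, from station import arm gives the robot as it stands.
- The arm moves only by the shell command python3 -m crank 'ROWS' [OPENING] [FORCE]. ROWS is JSON, a list that holds one entry, the list of rows, each a list of 4 numbers: the shift along the tool's x, y, z in units of 25 mm (1.0 is 25 mm), then the turn about the tool's z in units of 5 degrees (1.0 is 5 degrees). A call has 1 to 12 rows; each row is the pose to reach, as a shift and turn from the pose commanded when the call began, along the tool's axes at that moment; what a row does not reach only later rows make up. A row lasts 1/8 s, in which the tool goes at most 62.5 mm and 10.7 degrees, less where a joint would pass 70% of its speed; a pose out of reach is approached as far as the arm can. A call with a gripper value outside its range is refused whole. OPENING is the closure, from 0 (fully open) to 1 (shut), set as the call begins (- or left out, the last holds). The fingers move at their own pace and stop on an object; FORCE is the grip in N (left out, the last holds). Time passes only in rows, so rows that repeat a pose let the fingers close. It gives the time, the measured TCP pose, the force, the opening and the grip force at its end, in the units of the state.
- arm.get_state(): the state, without advancing time (a new reading comes with each control period).
- arm.grab_frame(name): name is "scene" or "top" or "wrist"; returns (picture, depth): 480x640x3 uint8, red, green, blue; 480x640 float32, m along the optical axis (not along the pixel's ray), 0 where there is no reading.
- arm.get_calibration(name): a dict with "mtx" (3x3 intrinsics, pixels), "R" (3x3) and "t" (3): a world point X has camera coordinates R X + t; the wrist camera has in their place "mount" (4x4, takes a point from camera to tool coordinates, whose origin is the TCP and whose axes are the flange's). Camera axes: x right, y down, z forward; pixel columns grow to the right and rows downward; lengths in m; the calibration is good to about 2 mm. The wrist camera is an equidistant fisheye: a pixel r from the principal point sees the ray r / f radians off the axis. A picture is of the moment at which its call begins: read the wrist's pose just before it. get_calibration takes no time and is no camera call.
- arm.job_done(): hands the job in; it is judged then, once.
Trained networks look in the newest picture that a camera, given by its name, has taken for a name from the list of things; names that differ only in an ending like _2 or _b are one class to them, and where a whole thing is asked for, a point or a joint stands for the part that bears it (a point fixed in the world has none). Each returns a list of dicts, best first, with "score" (0 to 1); they miss things now and then, are a little off and sometimes report something else, mostly with a low value. They report only what shows in the picture. A call takes as long as a camera call. They do not tell look-alikes from the thing itself.
- arm.recognise(thing, camera): "extent" ([left, top, width, height] in pixels, round what is visible of it).
- arm.trace(thing, camera): "mask" (480x640 bool, what is visible of it) and "extent" ([left, top, width, height] in pixels, round what is visible of it).
The state is a dict: "t": time; "q": joint angles; "qd": joint speeds; "joint_efforts": joint torques, N m; "eef_pos": TCP position; "ee_rot": TCP orientation; "force": force on the tool from outside, world axes, zero at the start; "moment": the same for the moment, N m; "width": finger opening in m; "gripper_force": force on a finger pad.
Only numpy, scipy, OpenCV 4.12 (cv2) and the standard library are available. Lean on these libraries where they do the work, as an engineer would, in place of code of your own. Each camera call takes 0.05 s, during which the arm holds its last target. There are 200 camera calls.

TASK

A square wooden printing stamp is stuck flush in the pocket of the raised metal nest. Take the C-shaped knockout tool by its wooden grip, bring its upright rod in under the nest, feel for the knockout hole in the underside and push the rod gently up through it (never with more than 30 N) until its shoulder stops against the underside and the stamp stands straight and about 12 mm proud. Then draw the tool out, leaving the stamp standing proud in the pocket, and stand the tool upright on the open table, well clear of the nest, without disturbing the other things.

Things in the scene. Friction and masses are not known exactly. Their poses are not given: they have to be found in the camera images.
- knockout_grip (a point): middle of the knockout tool's upright wooden grip (36 along x, 14 across y where it is grasped, 42 mm tall). The loose steel tool is a C standing on its foot, 161 mm tall, about 0.28 kg. This point lies straight above its rod, 141 mm over the tool's underside; the grip begins 119 mm up, on the C's top arm. Axes: z up; the C is open towards +x
- knockout_tip (a point): top of the tool's upright rod, 38 mm above the tool's underside. The rod is 8 mm thick, tapering to 4 mm in its last 4 mm, and stands 24 mm above a shoulder of 18 mm diameter. Axes as the grip
- knockout_foot (a point): point of the tool's underside straight below its rod. The flat foot is 46 mm wide, 8 mm thick, from x -60 to +22 mm of here; the spine stands at x -59 to -47 mm; the top arm is 24 mm wide, 109 to 119 mm up, to x +22 mm. Axes as the grip
- nest_under (a point): middle of the nest's underside, 50 mm above the table. An eccentric steel bush (40x40x8 mm) is hidden there; its knockout hole, 12 mm wide, is centred 5 mm from this point in an unknown direction in the half towards -x (anywhere from +y round by -x to -y): feel for it; a light touch does not turn the bush. In the hole the rod meets the stamp 12 mm above here. Axes: y along the plate, z up
- nest_top (a point): centre of the nest's top face, 86 mm above the table. The nest is a fixed aluminium bridge: plate 60 (x) by 130 mm (y) on end cheeks whose inner faces are 53 mm either side in y, feet out to 97 mm; open underneath from -x (robot's side) to +x, 50 mm high. The pocket in its top is 41.5 mm square, 24 mm deep. Axes as nest_under
- stamp_mid (a point): centre of the wooden stamp, 40x40x24 mm, 40 g, leaf motif on top. At first flush in the pocket, this point 12 mm under nest_top. Sprung pads clamp its four sides: it resists the rod with about 8 to 15 N and stays at the height it is pushed to; after 12 mm of lift the rod's shoulder stops on the bush. Axes: z up
- tape_2: bystander: roll of grey tape lying flat, 97x95x48 mm; origin at the centre of its underside
- tube_2: bystander: small paint tube lying flat, 43x146x29 mm; origin at the centre of its underside
- ink_pot: bystander: small ink pot with a black lid, 44x44x51 mm; origin at the centre of its underside
Things that resemble listed ones, but are neither listed nor needed, are in the scene too. Leave any green or yellow look-alike of the part that bears knockout_grip alone. Of the things shaped like the part that bears stamp_mid, the wooden one is meant.

How it is judged:
By the outcome, as a careful person would: the job done as asked, in the order asked, and still so for the second after the job is handed in, with the robot touching nothing.
It also fails if it takes over 72 s, if anything falls off the work surface, if the arm or the gripper's body presses on something with over 40 N, if the wrist force passes 120 N, or if a joint passes its speed limit or range.

## Working session

There is one attempt and no reset: what is moved stays moved. The work goes in short steps, Python scripts to look and compute and a shell command to move; the robot and the scene stay as the last step left them, time stands still between calls to the robot, and variables do not carry over. Pictures are saved under pics/ and viewed, at most 10 in all, crops included, and the job is handed in when it is done.

```bash
mkdir -p pics; ls
cat > h.py <<'E'
import numpy as np, cv2
from station import arm
def shot(cam,name):
    p,d=arm.grab_frame(cam); cv2.imwrite(f'pics/{name}.png',p[:,:,::-1]); np.save(f'pics/{name}.npy',d); return p,d
def world(cam,d):
    c=arm.get_calibration(cam);K=np.array(c['mtx']);R=np.array(c['R']);t=np.array(c['t'])
    v,u=np.mgrid[0:480,0:640]
    P=np.stack([(u-K[0,2])/K[0,0]*d,(v-K[1,2])/K[1,1]*d,d],-1)
    return (P-t)@R
E
python3 - <<'E'
from h import *
s=arm.get_state();print(s['t'],s['eef_pos'],s['ee_rot'],s['force'],s['width'],arm.hold_point_z)
for c in ['scene','top']:
    p,d=shot(c,c+'0');W=world(c,d)
    c_=arm.get_calibration(c);print(c,-np.array(c_['R']).T@np.array(c_['t']))
    for n in ['knockout_grip','nest_top','stamp_mid','tape_2','tube_2','ink_pot']:
        for r in arm.trace(n,c):
            m=r['mask']&(d>0)
            if r['score']>.2: print(n,round(r['score'],2),r['extent'],np.median(W[m],0).round(3),W[m].min(0).round(3),W[m].max(0).round(3))
E
```

```text
pics
0.0 [0.30055951 0.60385208 0.2256447 ] [ 3.13997993e+00 -1.63701666e-04 -4.61940786e-01] [-0.35264494  0.62907228 -0.48481779] 0.08745304490829069 0.0188
scene [-0.08577572 -0.7245062   0.89921807]
knockout_grip 0.97 [376.8, 299.7, 23.3, 83.7] [ 0.466 -0.321  0.085] [ 0.439 -0.352  0.001] [ 0.591 -0.207  0.165]
knockout_grip 0.68 [264.1, 281.5, 42.6, 60.5] [ 0.391 -0.102  0.076] [ 0.352 -0.145 -0.002] [ 0.437 -0.056  0.165]
knockout_grip 0.66 [333.5, 267.1, 33.4, 82.3] [ 0.491 -0.198  0.07 ] [ 0.458 -0.225 -0.001] [ 0.635 -0.093  0.165]
nest_top 0.93 [236.2, 200.9, 66.9, 61.8] [0.561 0.126 0.067] [ 0.537  0.072 -0.002] [0.675 0.344 0.092]
stamp_mid 0.78 [258.4, 267.1, 17.5, 21.2] [0.471 0.057 0.025] [ 0.452  0.035 -0.001] [0.495 0.079 0.03 ]
stamp_mid 0.55 [257.7, 207.7, 18.5, 12.6] [0.57  0.17  0.087] [0.553 0.149 0.083] [0.589 0.19  0.092]
stamp_mid 0.5 [206.4, 215.3, 19.6, 17.8] [0.498 0.31  0.021] [ 0.477  0.288 -0.002] [0.533 0.368 0.029]
tape_2 0.63 [340.9, 242.6, 42.5, 43.0] [ 0.665 -0.065  0.033] [ 0.504 -0.188 -0.003] [0.752 0.008 0.162]
tube_2 0.57 [375.9, 288.1, 58.3,
[... 692 characters left out ...]
, 27.2, 28.6] [0.503 0.314 0.023] [ 0.48   0.291 -0.003] [0.528 0.351 0.028]
stamp_mid 0.79 [225.4, 234.8, 24.0, 19.3] [0.572 0.17  0.086] [0.552 0.15  0.081] [0.592 0.19  0.09 ]
stamp_mid 0.62 [286.9, 287.4, 23.9, 20.1] [0.473 0.055 0.024] [0.452 0.035 0.013] [0.493 0.076 0.028]
tape_2 0.9 [333.1, 187.1, 50.5, 50.2] [ 0.663 -0.071  0.045] [ 0.612 -0.121 -0.004] [ 0.708 -0.024  0.051]
tape_2 0.31 [201.2, 232.1, 90.0, 35.8] [0.568 0.148 0.084] [ 0.539  0.073 -0.004] [0.62  0.269 0.091]
tube_2 0.82 [405.7, 189.3, 34.7, 65.2] [ 0.625 -0.217  0.012] [ 0.57  -0.253 -0.005] [ 0.708 -0.177  0.031]
ink_pot 0.88 [287.2, 163.5, 19.5, 22.5] [0.731 0.059 0.049] [ 0.715  0.038 -0.005] [0.779 0.081 0.055]
```

Run:
```python
import cv2
a=cv2.imread('pics/top0.png');b=cv2.imread('pics/scene0.png')
x=cv2.resize(a[140:400,140:540],None,fx=2,fy=2,interpolation=cv2.INTER_CUBIC);cv2.imwrite('pics/topc.png',x)
y=cv2.resize(b[190:400,190:450],None,fx=2.85,fy=2.85,interpolation=cv2.INTER_CUBIC);cv2.imwrite('pics/scenec.png',y)
```

```text
(no output)
```

View pics/topc.png

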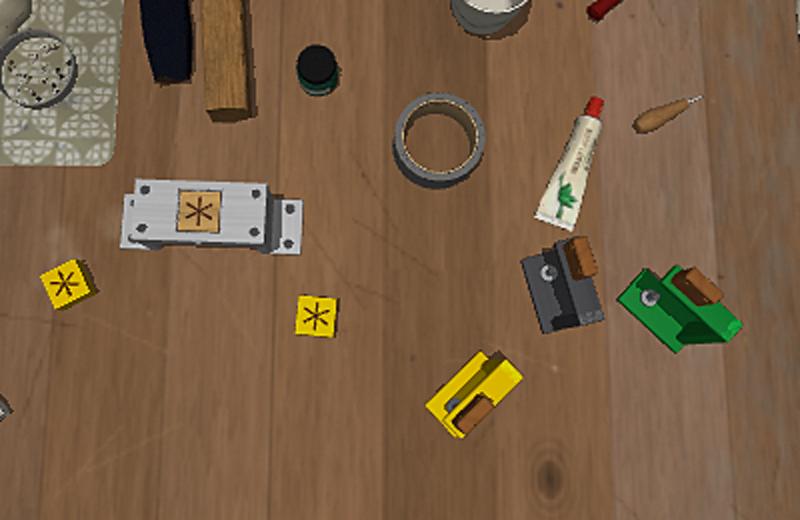

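View pics/scenec.png

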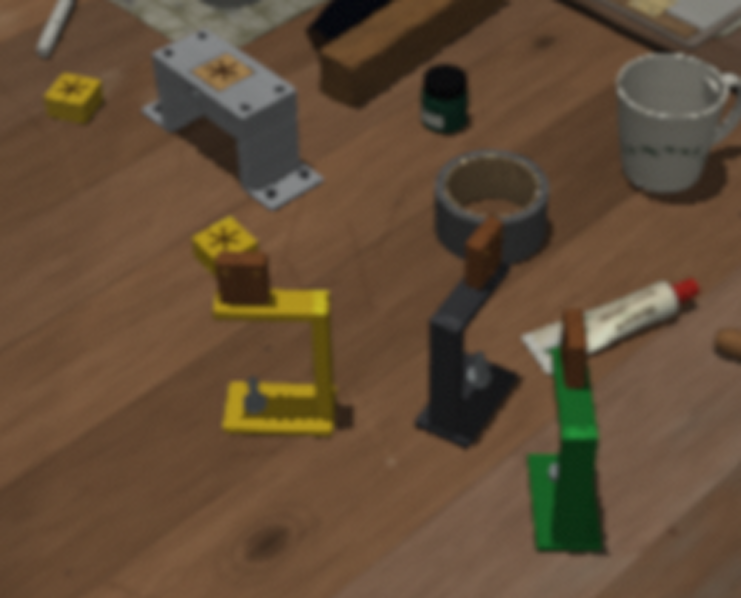

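The top crop shows three C tools. In full-image pixels they are yellow (376,337), dark steel (422,282) and green (480,295). The dark steel one fits, because green and yellow are excluded as look-alikes, and the scene crop confirms it as a grey C with a wooden grip. The wooden stamp sits in the nest at (237,245), and the two loose stamps are yellow. Next I fit the tool and nest poses.

```bash
cat >> h.py <<'E'
from scipy.optimize import least_squares
TOOL=[(-60,22,-23,23,0,8),(-59,-47,-12,12,8,109),(-59,22,-12,12,109,119),(-18,18,-7,7,119,161),(-8,8,-8,8,8,14),(-3.5,3.5,-3.5,3.5,14,38)]
NEST=[(-30,30,-65,65,50,86),(-30,30,-65,-53,0,86),(-30,30,53,65,0,86)]
def sdf(B,p):
    out=[]
    for b in B:
        b=np.array(b)/1000;lo,hi=b[::2],b[1::2]
        q=np.abs(p-(lo+hi)/2)-(hi-lo)/2
        out.append(np.linalg.norm(np.maximum(q,0),axis=1)+np.minimum(q.max(1),0))
    return np.abs(np.min(out,0))
def fit(B,P,x0,zoff=True):
    def f(x):
        c,s=np.cos(x[2]),np.sin(x[2]);d=P-[x[0],x[1],x[3]]
        return sdf(B,np.c_[c*d[:,0]+s*d[:,1],-s*d[:,0]+c*d[:,1],d[:,2]])
    r=least_squares(f,list(x0)+[0.],loss='soft_l1',f_scale=.002,x_scale=[.01,.01,.1,.01])
    return r.x, np.median(f(r.x))
E
python3 - <<'E'
from h import *
for c in ['scene','top']:
    p,d=shot(c,c+'1');W=world(c,d)
    for n,B,ctr in [('knockout_grip',TOOL,(.5,-.2)),('nest_top',NEST,(.57,.17))]:
        rs=[r for r in arm.trace(n,c) if (r['mask']&(d>0)).any()]
        r=min(rs,key=lambda r:np.linalg.norm(np.median(W[r['mask']&(d>0)],0)[:2]-ctr))
        m=r['mask']&(d>0);P=W[m];P=P[(P[:,2]>.012)&(np.linalg.norm(P[:,:2]-ctr,axis=1)<.12)]
        for y0 in ((-.3,0,.3,.6) if n[0]=='k' else (-.2,.1)):
            x,e=fit(B,P,(ctr[0],ctr[1],y0));print(c,n,len(P),x.round(4),e.round(5))
        if n[0]=='k':
            for lo,hi in((.145,.17),(.108,.125)):
                Q=P[(P[:,2]>lo)&(P[:,2]<hi)];print(Q.mean(0).round(4),cv2.minAreaRect((Q[:,:2]*1000).astype('float32')))
        else:
            Q=P[P[:,2]>.08];print(Q.mean(0).round(4),cv2.minAreaRect((Q[:,:2]*1000).astype('float32')))
E
```

```text
scene knockout_grip 994 [ 0.5217 -0.1871  0.2634  0.0009] 0.00073
scene knockout_grip 994 [ 0.5217 -0.1871  0.2634  0.0009] 0.00073
scene knockout_grip 994 [ 0.5113 -0.1898  0.292   0.001 ] 0.00124
scene knockout_grip 994 [ 0.5217 -0.1871  0.2634  0.0009] 0.00073
[ 0.5174 -0.1917  0.1572] ((519.8323974609375, -189.93592834472656), (34.806400299072266, 12.282951354980469), 16.82950210571289)
[ 0.4906 -0.1988  0.1183] ((500.9019775390625, -193.53091430664062), (80.36076354980469, 25.61600685119629), 15.385760307312012)
scene nest_top 1464 [ 0.5722  0.1715 -0.0265  0.0011] 0.00107
scene nest_top 1464 [ 0.5722  0.1715 -0.0265  0.0011] 0.00107
[0.5691 0.1657 0.0864] ((570.43994140625, 170.75888061523438), (134.5696258544922, 66.4852294921875), 89.59004974365234)
top knockout_grip 790 [ 5.216e-01 -1.884e-01  2.686e-01 -3.000e-04] 0.00058
top knockout_grip 790 [ 5.216e-01 -1.884e-01  2.686e-01 -3.000e-04] 0.00058
top knockout_grip 790 [ 5.216e-01 -1.884e-01  2.686e-01 -3.000e-04] 0.00058
top knockout_grip 790 [ 5.216e-01 -1.884e-01  2.686e-01 -3.000e-04] 0.00057
[ 0.5203 -0.1866  0.1585] ((521.10302734375, -187.91525268554688), (35.68206787109375, 14.672146797180176), 16.41263198852539)
[ 0.4939 -0.1927  0.1181] ((503.29205322265625, -192.4825897216797), (80.693603515625, 24.269119262695312), 15.25661563873291)
top nest_top 1808 [ 5.715e-01  1.703e-01 -2.470e-02 -4.000e-04] 0.00079
top nest_top 1808 [ 5.715e-01  1.703e-01 -2.480e-02 -4.000e-04] 0.0008
[0.5706 0.1702 0.0855] ((571.4841918945312, 169.9978790283203), (130.58743286132812, 60.598636627197266), 88.33096313476562)
```

Both cameras agree within about 1.3 mm. The tool is at (0.5217, -0.1877) with yaw 0.266, and the nest is at (0.5718, 0.171) with yaw -0.0255. Now I work out the first move.

```bash
cat >> h.py <<'E'
def go(x,y,z,yaw):
    s=arm.get_state();p=np.array(s['eef_pos']);w=s['ee_rot'][2]
    d=np.array([x,y,z])-p;c,n=np.cos(w),np.sin(w)
    print('t',round(s['t'],2),'units',np.round([(c*d[0]+n*d[1])/.025,(n*d[0]-c*d[1])/.025,-d[2]/.025,-np.degrees((yaw-w+np.pi)%(2*np.pi)-np.pi)/5],3),'F',np.round(s['force'],1),'w',round(s['width'],4))
E
python3 -c "
from h import *
go(.5217,-.1877,.2256,.266)"
```

```text
t 1.0 units [22.026 24.424  0.039 -8.34 ] F [-0.6  0.2 -0. ] w 0.0876
```

```bash
python3 -m crank '[[[22.03,24.42,0,-8.34],[22.03,24.42,0,-8.34],[22.03,24.42,0,-8.34],[22.03,24.42,0,-8.34],[22.03,24.42,0,-8.34],[22.03,24.42,0,-8.34],[22.03,24.42,0,-8.34],[22.03,24.42,0,-8.34],[22.03,24.42,0,-8.34],[22.03,24.42,0,-8.34],[22.03,24.42,0,-8.34],[22.03,24.42,0,-8.34]]]' 0.5; python3 -c "
from h import *
go(.5217,-.1877,.2,.266)"
```

```text
t: 2.5
eef_pos: [0.5028, -0.1202, 0.2271]
ee_rot: [3.141, -0.001, 0.266]
force: [0.6, 0.0, 0.7]
width: 0.0442
gripper_force: 0.0
t 2.5 units [2.000e-02 2.803e+00 1.083e+00 2.000e-03] F [0.6 0.  0.7] w 0.0442
```

```bash
python3 -m crank '[[[0.02,2.8,1,0],[0.02,2.8,1,0],[0.02,2.8,1,0],[0.02,2.8,1,0]]]'
python3 - <<'E'
from h import *
go(.5217,-.1877,.123,.266)
s=arm.get_state();p,d=shot('wrist','w0');print(arm.get_calibration('wrist'))
E
```

```text
t: 3.0
eef_pos: [0.5214, -0.1846, 0.2022]
ee_rot: [3.141, -0.001, 0.267]
force: [-1.0, -0.0, -0.5]
width: 0.0439
gripper_force: 0.0
t 3.0 units [-0.021  0.121  3.168  0.011] F [-1.  -0.  -0.5] w 0.0439
{'mtx': array([[371.64829954,   0.        , 321.50972309],
       [  0.        , 371.64829954, 240.70462996],
       [  0.        ,   0.        ,   1.        ]]), 'mount': array([[-8.16143642e-04, -9.64328213e-01, -2.64708201e-01,
         7.13228014e-02],
       [ 9.99999638e-01, -8.50762370e-04,  1.61340274e-05,
        -8.22151514e-04],
       [-2.40762274e-04, -2.64708092e-01,  9.64328558e-01,
        -1.56609299e-01],
       [ 0.00000000e+00,  0.00000000e+00,  0.00000000e+00,
         1.00000000e+00]])}
```

View pics/w0.png

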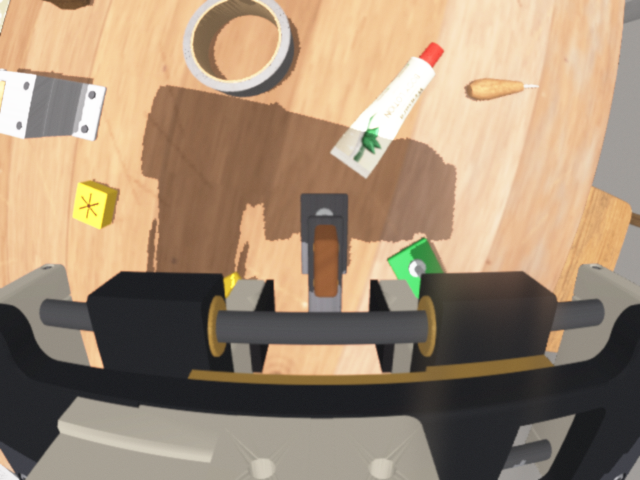

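The wrist view shows the steel tool's grip at (325,260), aligned between the fingers. The green tool's rod is at (418,268), off to the side. I'm descending.

```bash
python3 -m crank '[[[0,0.05,1,0],[0,0.05,2,0],[0,0.05,2.7,0],[0,0.05,2.7,0],[0,0.05,2.7,0]]]'; python3 -c "
from h import *
go(.5217,-.1877,.1235,.266)"
```

```text
t: 3.68
eef_pos: [0.5224, -0.1861, 0.1353]
ee_rot: [3.141, -0.002, 0.267]
force: [0.0, 0.2, -0.3]
width: 0.0439
gripper_force: 0.0
t 3.67 units [-0.042  0.054  0.473  0.016] F [ 0.   0.2 -0.3] w 0.0439
```

```bash
python3 -m crank '[[[0,0.05,0.46,0],[0,0.05,0.46,0],[0,0.05,0.46,0]]]'; python3 -m crank '[[[0,0,0,0],[0,0,0,0],[0,0,0,0],[0,0,0,0],[0,0,0,0],[0,0,0,0]]]' 1 50; python3 -c "
from h import *
go(.5217,-.1877,.1235,.266)"
```

```text
t: 4.05
eef_pos: [0.5219, -0.188, 0.1226]
ee_rot: [3.142, 0.0, 0.266]
force: [-0.3, -0.3, -0.7]
width: 0.0434
gripper_force: 0.0
t: 4.8
eef_pos: [0.5219, -0.1879, 0.1225]
ee_rot: [-3.141, -0.0, 0.266]
force: [-0.3, 0.8, 0.1]
width: 0.0136
gripper_force: 50.0
t 4.8 units [-0.007 -0.008 -0.039 -0.002] F [-0.3  0.8  0.1] w 0.0136
```

```bash
python3 -m crank '[[[0,0,-0.5,0],[0,0,-1.5,0],[0,0,-2.6,0],[0,0,-2.6,0],[0,0,-2.6,0]]]'; python3 -c "
from h import *
go(.495,.171,.1895,-.0255)"
```

```text
t: 5.42
eef_pos: [0.5213, -0.1878, 0.1871]
ee_rot: [-3.141, 0.001, 0.266]
force: [0.7, 0.5, -3.7]
width: 0.0143
gripper_force: 50.0
t 5.42 units [  2.752 -14.124  -0.098   3.337] F [ 0.7  0.5 -3.7] w 0.0143
```

```bash
python3 -m crank '[[[0.25,-1.25,0,0.3],[0.5,-2.75,0,0.7],[0.9,-4.5,0,1.1],[1.2,-6.25,0,1.5],[1.55,-8,0,1.9],[1.9,-9.75,0,2.3],[2.2,-11.25,0,2.7],[2.5,-12.75,0,3],[2.65,-13.6,0,3.2],[2.75,-14.12,0,3.34],[2.75,-14.12,0,3.34],[2.75,-14.12,0,3.34]]]'
python3 - <<'E'
from h import *
go(.495,.171,.1285,-.0255)
print(np.round(arm.get_state()['moment'],2))
for c in ['scene','top']:
    p,d=shot(c,c+'2');W=world(c,d);s=arm.get_state()
    rs=[r for r in arm.trace('knockout_grip',c) if (r['mask']&(d>0)).any()]
    r=min(rs,key=lambda r:np.linalg.norm(np.median(W[r['mask']&(d>0)],0)[:2]-(.48,.17)))
    m=r['mask']&(d>0);P=W[m];P=P[(P[:,2]>.07)&(P[:,2]<.2)&(np.linalg.norm(P[:,:2]-(.48,.17),axis=1)<.1)]
    P[:,2]-=.065
    print(c,len(P),fit(TOOL,P,(.495,.171,0)),s['eef_pos'])
E
```

```text
t: 6.92
eef_pos: [0.4952, 0.17, 0.1872]
ee_rot: [3.141, 0.001, -0.026]
force: [0.0, -0.3, -3.5]
width: 0.0139
gripper_force: 50.0
t 6.92 units [-1.100e-02 -3.900e-02  2.347e+00 -2.000e-03] F [ 0.  -0.3 -3.5] w 0.0139
[-0.1  -0.05 -0.03]
scene 881 (array([ 0.49565512,  0.16907996, -0.04091414,  0.00072021]), np.float64(0.0009190473164764242)) [0.49532598 0.16989946 0.18731518]
top 538 (array([ 4.95567561e-01,  1.69449677e-01, -1.36794731e-02, -4.08739344e-04]), np.float64(0.000650051861883238)) [0.49549831 0.16998466 0.18753182]
```

Run:
```python
import cv2
b=cv2.imread('pics/scene2.png')
y=cv2.resize(b[150:330,180:400],None,fx=3.3,fy=3.3,interpolation=cv2.INTER_CUBIC);cv2.imwrite('pics/scene2c.png',y)
```

```text
(no output)
```

View pics/scene2c.png

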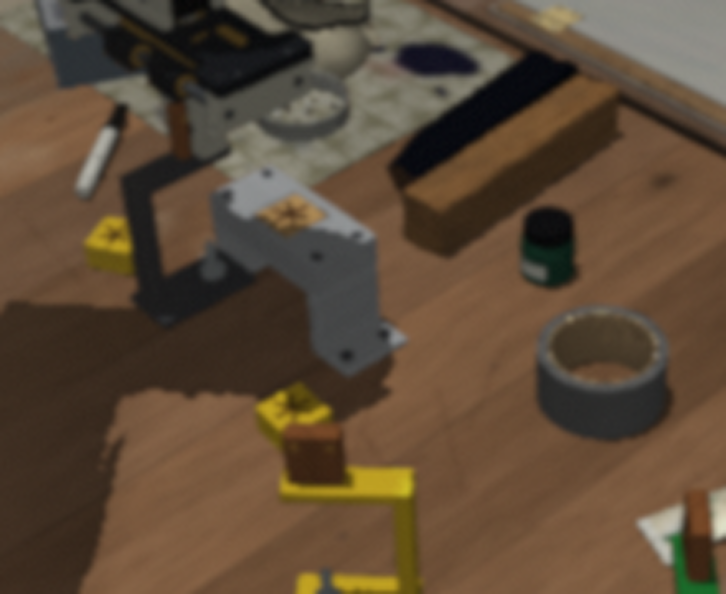

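The tool hangs upright in front of the nest opening: rod at (213,262) in the crop, foot level and clear of both yellow stamps. I'm lowering it and sliding in.

```bash
python3 -m crank '[[[0,-0.04,0.8,0],[0,-0.04,1.7,0],[0,-0.04,2.3,0],[0,-0.04,2.38,0],[0,-0.04,2.38,0],[0,-0.04,2.38,0]]]';  python3 -c "
from h import *
go(.5666,.1714,.1275,-.0255)"
```

```text
t: 7.88
eef_pos: [0.496, 0.172, 0.1289]
ee_rot: [-3.141, -0.001, -0.025]
force: [-0.4, 0.5, -3.1]
width: 0.0134
gripper_force: 50.0
t 7.88 units [ 2.824e+00 -4.800e-02  5.500e-02  2.000e-03] F [-0.4  0.5 -3.1] w 0.0134
```

```bash
python3 -m crank '[[[0.5,0,0.04,0],[1.1,0,0.04,0],[1.7,0,0.04,0],[2.3,0,0.04,0],[2.7,0,0.04,0],[2.83,0,0.04,0],[2.83,0,0.04,0],[2.83,0,0.04,0],[2.83,0,0.04,0]]]';  python3 -c "
from h import *
go(.5666,.1714,.1335,-.0255)"
```

```text
t: 9.0
eef_pos: [0.5659, 0.17, 0.1272]
ee_rot: [-3.141, -0.0, -0.025]
force: [0.1, -0.2, -3.4]
width: 0.0134
gripper_force: 50.0
t 9.0 units [ 0.026 -0.056 -0.251  0.004] F [ 0.1 -0.2 -3.4] w 0.0134
```

```bash
python3 -m crank '[[[0.02,-0.04,-0.1,0],[0.02,-0.04,-0.2,0],[0.02,-0.04,-0.26,0],[0.02,-0.04,-0.26,0]]]'|sed -n '1,4p';python3 -m crank '[[[0,0,-0.04,0],[0,0,-0.04,0]]]'|sed -n '1,4p'; python3 -m crank '[[[0,0,-0.02,0],[0,0,-0.04,0],[0,0,-0.04,0]]]'|sed -n '1,4p'
```

```text
t: 9.5
eef_pos: [0.5668, 0.171, 0.1338]
ee_rot: [-3.141, -0.0, -0.025]
force: [-1.1, 0.3, -3.8]
t: 9.75
eef_pos: [0.5667, 0.1709, 0.1345]
ee_rot: [3.141, 0.0, -0.026]
force: [-0.1, -0.2, -4.1]
t: 10.12
eef_pos: [0.5665, 0.1708, 0.135]
ee_rot: [3.141, 0.001, -0.026]
force: [1.4, 0.8, -8.7]
```

There is contact at tip height 50 mm, so the hole isn't straight towards -x. I'll try towards +y next.

```bash
python3 -m crank '[[[0,0,0.12,0],[0.14,-0.18,0.12,0],[0.14,-0.18,0.12,0],[0.14,-0.18,0.04,0],[0.14,-0.18,0.04,0]]]'|sed -n '1,4p';python3 -m crank '[[[0,0,-0.04,0],[0,0,-0.04,0]]]'|sed -n '1,4p'; python3 -m crank '[[[0,0,-0.02,0],[0,0,-0.04,0],[0,0,-0.04,0]]]'|sed -n '1,4p'
```

```text
t: 10.75
eef_pos: [0.5703, 0.1753, 0.1346]
ee_rot: [-3.141, -0.0, -0.026]
force: [0.6, 0.0, -4.9]
t: 11.0
eef_pos: [0.5701, 0.1753, 0.1349]
ee_rot: [3.142, 0.001, -0.026]
force: [2.8, 1.1, -11.6]
t: 11.38
eef_pos: [0.5699, 0.1753, 0.1354]
ee_rot: [3.141, 0.001, -0.026]
force: [4.8, 1.2, -22.7]
```

```bash
python3 -m crank '[[[0,0,0.16,0],[0,0.2,0.16,0],[0,0.36,0.16,0],[0,0.36,0.12,0],[0,0.36,0.08,0],[0,0.36,0.08,0]]]'|sed -n '1,4p';python3 -m crank '[[[0,0,-0.04,0],[0,0,-0.04,0]]]'|sed -n '1,4p'; python3 -m crank '[[[0,0,-0.02,0],[0,0,-0.04,0],[0,0,-0.04,0]]]'|sed -n '1,4p'
```

```text
t: 12.12
eef_pos: [0.5703, 0.1664, 0.1348]
ee_rot: [-3.141, -0.0, -0.025]
force: [0.3, -0.5, -3.5]
t: 12.38
eef_pos: [0.5702, 0.1664, 0.1356]
ee_rot: [3.142, -0.0, -0.025]
force: [-0.3, -0.4, -3.8]
t: 12.75
eef_pos: [0.5702, 0.1663, 0.1366]
ee_rot: [-3.142, -0.0, -0.025]
force: [-0.6, 0.5, -3.7]
```

The rod enters at -y. I'm continuing upward, watching the side force.

```bash
python3 -m crank '[[[0,0,-0.04,0],[0,0,-0.08,0],[0,0,-0.08,0]]]'|sed -n '1,4p'; python3 -m crank '[[[0,0,-0.04,0],[0,0,-0.08,0],[0,0,-0.08,0]]]'|sed -n '1,4p'
```

```text
t: 13.12
eef_pos: [0.5702, 0.1664, 0.1387]
ee_rot: [-3.141, -0.0, -0.025]
force: [0.3, 0.9, -3.1]
t: 13.5
eef_pos: [0.5702, 0.1663, 0.1407]
ee_rot: [-3.142, -0.0, -0.025]
force: [0.4, -0.2, -3.4]
```

```bash
python3 -m crank '[[[0,0,-0.08,0],[0,0,-0.16,0],[0,0,-0.2,0],[0,0,-0.2,0]]]'|sed -n '1,4p'; python3 -m crank '[[[0,0,-0.03,0],[0,0,-0.06,0],[0,0,-0.06,0]]]'|sed -n '1,4p';python3 -m crank '[[[0,0,-0.03,0],[0,0,-0.06,0],[0,0,-0.06,0]]]'|sed -n '1,4p'
```

```text
t: 14.0
eef_pos: [0.5702, 0.1664, 0.1457]
ee_rot: [-3.141, -0.0, -0.025]
force: [0.4, 0.6, -3.0]
t: 14.38
eef_pos: [0.57, 0.1663, 0.1467]
ee_rot: [3.141, 0.0, -0.026]
force: [0.7, 0.4, -6.7]
t: 14.75
eef_pos: [0.5697, 0.1662, 0.1476]
ee_rot: [3.141, 0.001, -0.026]
force: [2.7, -0.2, -16.8]
```

```bash
for i in 1 2 3; do python3 -m crank '[[[0,0,-0.03,0],[0,0,-0.06,0],[0,0,-0.06,0]]]'|sed -n '1,4p';done
```

```text
t: 15.12
eef_pos: [0.5696, 0.1661, 0.1498]
ee_rot: [3.141, 0.001, -0.026]
force: [0.6, 0.7, -16.9]
t: 15.5
eef_pos: [0.5699, 0.1662, 0.1516]
ee_rot: [3.141, 0.0, -0.026]
force: [-0.3, 0.0, -14.6]
t: 15.88
eef_pos: [0.57, 0.1662, 0.1531]
ee_rot: [3.141, 0.0, -0.026]
force: [-0.3, 0.5, -16.0]
```

```bash
for i in 1 2; do python3 -m crank '[[[0,0,-0.03,0],[0,0,-0.06,0],[0,0,-0.06,0]]]'|sed -n '1,4p';done; python3 -m crank '[[[0,0,-0.02,0],[0,0,-0.04,0],[0,0,-0.04,0]]]'|sed -n '1,4p'
```

```text
t: 16.25
eef_pos: [0.5701, 0.1663, 0.1546]
ee_rot: [3.142, 0.0, -0.025]
force: [-0.1, -0.7, -15.5]
t: 16.62
eef_pos: [0.5701, 0.1663, 0.1562]
ee_rot: [3.142, -0.0, -0.025]
force: [0.1, -1.3, -15.7]
t: 17.0
eef_pos: [0.5701, 0.1663, 0.1571]
ee_rot: [3.142, 0.0, -0.025]
force: [0.4, -0.8, -16.0]
```

```bash
for i in 1 2 3; do python3 -m crank '[[[0,0,-0.02,0],[0,0,-0.02,0]]]'|sed -n '1,4p' |grep -v rot;done
```

```text
t: 17.25
eef_pos: [0.5701, 0.1663, 0.1576]
force: [0.3, -0.5, -16.3]
t: 17.5
eef_pos: [0.5701, 0.1663, 0.1581]
force: [0.0, -1.5, -16.7]
t: 17.75
eef_pos: [0.5701, 0.1663, 0.1586]
force: [0.2, -1.2, -16.1]
```

```bash
for i in 1 2; do python3 -m crank '[[[0,0,-0.02,0],[0,0,-0.02,0]]]'|sed -n '1,4p' |grep -v rot;done
```

```text
t: 18.0
eef_pos: [0.57, 0.1663, 0.1586]
force: [1.2, -0.7, -20.7]
t: 18.25
eef_pos: [0.5699, 0.1663, 0.1587]
force: [3.2, -1.5, -25.3]
```

The shoulder has stopped: z is constant and the force is rising to about 22 N net. I'll check the stamp height, then lower the tool.

```bash
python3 -m crank '[[[0,0,0.06,0],[0,0,0.25,0],[0,0,0.5,0],[0,0,0.8,0],[0,0,1.1,0],[0,0,1.3,0],[0,0,1.3,0],[0,0,1.3,0]]]'
python3 - <<'E'
from h import *
go(.495,.1663,.1275,-.0255)
p,d=shot('scene','scene3');W=world('scene',d)
c=cv2.resize(p[190:270,225:315,::-1],None,fx=7,fy=7,interpolation=cv2.INTER_CUBIC);cv2.imwrite('pics/s3c.png',c)
for r in arm.trace('stamp_mid','scene'):
    m=r['mask']&(d>0);print(r['extent'],np.median(W[m],0).round(4))
E
```

```text
t: 19.25
eef_pos: [0.5703, 0.1664, 0.1272]
ee_rot: [3.142, -0.0, -0.025]
force: [0.6, -0.3, -2.7]
width: 0.0136
gripper_force: 50.0
t 19.25 units [-3.012e+00  8.000e-02 -1.200e-02  1.000e-03] F [ 0.6 -0.3 -2.7] w 0.0136
[204.7, 218.8, 19.4, 11.6] [0.4997 0.3096 0.0221]
[260.4, 206.6, 16.3, 15.2] [0.5662 0.1575 0.0962]
[261.2, 268.5, 14.9, 17.7] [0.4701 0.0589 0.0244]
```

View pics/s3c.png

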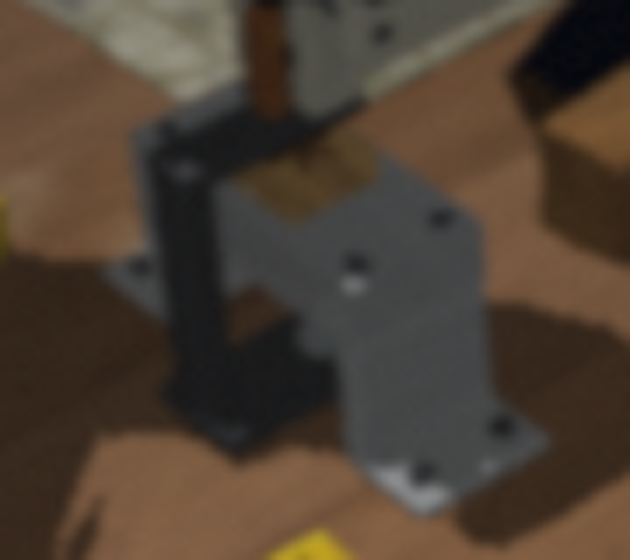

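The stamp now stands proud (top edge near (310,150)) and the tool has lowered. I'm drawing it out along -x.

```bash
python3 -m crank '[[[-0.4,0,0,0],[-1,0,0,0],[-1.6,0,0,0],[-2.3,0,0,0],[-2.9,0,0,0],[-3.1,0,0,0],[-3.1,0,0,0],[-3.1,0,0,0]]]'; python3 -m crank '[[[0,0,-0.8,0],[0,0,-1.7,0],[0,0,-2.4,0],[0,0,-2.4,0],[0,0,-2.4,0],[0,0,-2.4,0]]]'; python3 -c "
from h import *
go(.522,-.188,.1875,.266)"
```

```text
t: 20.35
eef_pos: [0.4931, 0.1685, 0.1271]
ee_rot: [-3.141, -0.0, -0.025]
force: [0.6, -0.3, -3.8]
width: 0.0137
gripper_force: 50.0
t: 21.1
eef_pos: [0.4923, 0.1679, 0.186]
ee_rot: [3.141, 0.001, -0.026]
force: [0.2, -0.5, -3.6]
width: 0.0141
gripper_force: 50.0
t 21.1 units [ 1.556 14.202 -0.06  -3.343] F [ 0.2 -0.5 -3.6] w 0.0141
```

```bash
python3 -m crank '[[[0.1,1.25,0,-0.3],[0.3,2.75,0,-0.7],[0.5,4.5,0,-1.1],[0.7,6.25,0,-1.5],[0.9,8,0,-1.9],[1.05,9.75,0,-2.3],[1.25,11.25,0,-2.7],[1.4,12.75,0,-3],[1.5,13.7,0,-3.2],[1.56,14.2,0,-3.34],[1.56,14.2,0,-3.34],[1.56,14.2,0,-3.34]]]'
python3 - <<'E'
from h import *
go(.522,-.188,.1245,.266)
for c in ['scene','top']:
    p,d=shot(c,c+'4');W=world(c,d)
    if c=='scene': a=p[190:270,225:325]
    else: a=p[205:285,190:290]
    cv2.imwrite(f'pics/{c}4c.png',cv2.resize(a[:,:,::-1],None,fx=4,fy=4,interpolation=cv2.INTER_CUBIC))
    rs=[r for r in arm.trace('stamp_mid',c)]
    for r in rs:
        m=r['mask']&(d>0);P=W[m];P=P[P[:,2]>.092]
        if len(P)>30:
            A=np.c_[P[:,:2]-P[:,:2].mean(0),np.ones(len(P))];Q=P[:,2]>np.median(P[:,2])-.003
            print(c,P[Q].mean(0).round(4),'slopes',np.linalg.lstsq(A[Q],P[Q,2],rcond=None)[0].round(4))
x=np.hstack([cv2.imread('pics/scene4c.png'),cv2.imread('pics/top4c.png')]);cv2.imwrite('pics/c4.png',x)
E
```

```text
t: 22.6
eef_pos: [0.5225, -0.187, 0.1868]
ee_rot: [-3.141, 0.0, 0.266]
force: [0.3, 0.7, -3.7]
width: 0.0135
gripper_force: 50.0
t 22.6 units [-3.000e-02  3.300e-02  2.492e+00  1.000e-03] F [ 0.3  0.7 -3.7] w 0.0135
scene [0.5706 0.1691 0.0981] slopes [-0.0091 -0.0326  0.0981]
top [0.5709 0.1704 0.0969] slopes [-0.0104 -0.0288  0.0969]
```

View pics/c4.png

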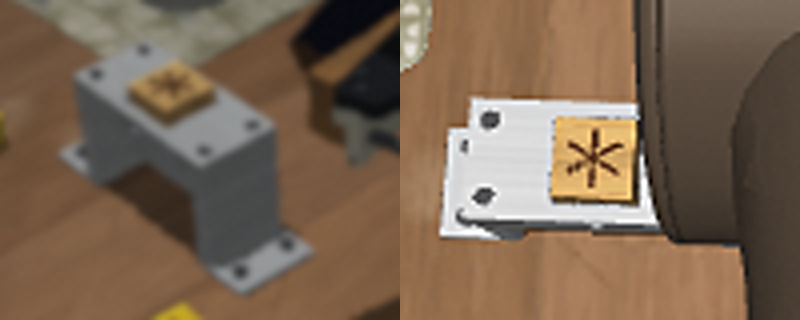

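The stamp stands at (172,90) in the left crop and (593,160) in the right one, with its top at about 97.5 mm: 12 mm proud, level within about 2°. Now I set the tool down.

```bash
python3 -m crank '[[[-0.03,0.03,0.7,0],[-0.03,0.03,1.5,0],[-0.03,0.03,2.2,0],[-0.03,0.03,2.46,0],[-0.03,0.03,2.46,0],[-0.03,0.03,2.46,0]]]'; python3 -m crank '[[[0,0,0.04,0],[0,0,0.04,0],[0,0,0.06,0],[0,0,0.06,0]]]'
```

```text
t: 23.55
eef_pos: [0.5227, -0.1885, 0.1264]
ee_rot: [3.141, -0.001, 0.266]
force: [0.0, -0.4, -3.2]
width: 0.0138
gripper_force: 50.0
t: 24.05
eef_pos: [0.5221, -0.1885, 0.1241]
ee_rot: [3.142, 0.0, 0.266]
force: [0.6, -0.1, -3.1]
width: 0.014
gripper_force: 50.0
```

```bash
for i in 1 2 3; do python3 -m crank '[[[0,0,0.025,0],[0,0,0.025,0]]]'|grep -E 'pos|^force';done
```

```text
eef_pos: [0.5221, -0.1885, 0.1234]
force: [-0.0, -0.1, -3.7]
eef_pos: [0.522, -0.1885, 0.1227]
force: [0.1, 0.1, -3.4]
eef_pos: [0.5222, -0.1885, 0.1225]
force: [0.2, 1.0, 0.4]
```

The tool has touched the table and its weight is off the arm. I'm opening to about 44 mm and retreating straight up.

```bash
python3 -m crank '[[[0,0,0,0],[0,0,0,0],[0,0,0,0],[0,0,0,0],[0,0,0,0]]]' 0.5; python3 -m crank '[[[0,0,-0.4,0],[0,0,-1.2,0],[0,0,-2.2,0],[0,0,-3.4,0],[0,0,-4.6,0],[0,0,-5.4,0],[0,0,-5.4,0],[0,0,-5.4,0],[0,0,-5.4,0]]]'
python3 - <<'E'
from h import *
for c in ['scene','top']:
    p,d=shot(c,c+'5');W=world(c,d)
    for n in ['tape_2','tube_2','ink_pot','stamp_mid','knockout_grip']:
        for r in arm.trace(n,c):
            m=r['mask']&(d>0)
            if r['score']>.4:print(c,n,r['extent'],np.median(W[m],0).round(3))
p=cv2.imread('pics/scene5.png');cv2.imwrite('pics/s5c.png',cv2.resize(p[190:400,190:450],None,fx=2.85,fy=2.85))
E
```

```text
t: 25.42
eef_pos: [0.5221, -0.1885, 0.1222]
ee_rot: [3.142, -0.0, 0.266]
force: [0.8, -0.4, 1.1]
width: 0.0433
gripper_force: 0.0
t: 26.55
eef_pos: [0.5216, -0.1884, 0.2563]
ee_rot: [-3.141, 0.001, 0.266]
force: [0.5, -0.2, 0.7]
width: 0.0438
gripper_force: 0.0
scene tape_2 [338.5, 239.8, 46.2, 43.4] [ 0.666 -0.066  0.032]
scene tube_2 [370.6, 286.7, 63.6, 36.7] [ 0.644 -0.228  0.018]
scene ink_pot [336.5, 215.0, 20.1, 22.3] [0.72  0.055 0.017]
scene stamp_mid [257.7, 267.7, 18.8, 16.0] [0.472 0.058 0.024]
scene stamp_mid [255.5, 203.4, 23.2, 19.1] [0.567 0.164 0.097]
scene stamp_mid [207.4, 217.9, 19.6, 13.3] [0.501 0.311 0.022]
scene knockout_grip [374.9, 300.9, 25.6, 80.1] [ 0.465 -0.322  0.082]
scene knockout_grip [262.5, 282.5, 44.0, 62.2] [ 0.392 -0.102  0.08 ]
top stamp_mid [161.1, 269.4, 26.7, 27.3] [0.503 0.314 0.023]
top stamp_mid [227.7, 234.9, 22.3, 20.9] [0.565 0.176 0.097]
top knockout_grip [449.6, 273.7, 63.4, 39.5] [ 0.48  -0.306  0.045]
top knockout_grip [425.0, 287.9, 14.2, 18.2] [ 0.474 -0.199  0.118]
```

View pics/s5c.png

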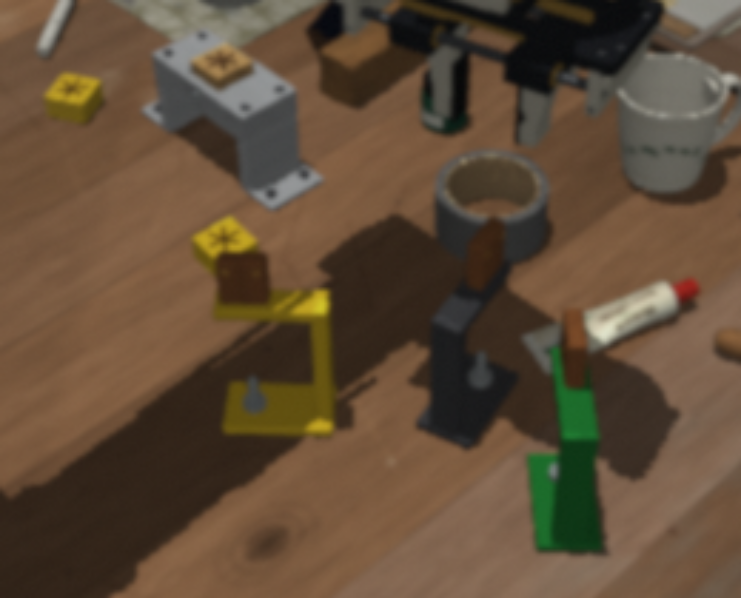

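The steel tool stands upright at (465,350), the gripper is clear above it, the stamp is proud at (222,65), and the bystanders haven't moved.

```bash
python3 -c "
from station import arm
print(arm.job_done())"
```

```text
the job is handed in; nothing more can be done
None
```

The job is done and handed in at about 27 s: the stamp stands about 12 mm proud and level within about 2°, the steel tool is upright on the open table clear of the nest, the highest push I read was about 22 N, and the other things did not move.

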